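Index the inspection turret to the next part and lock it with the brace

ROBOT

A 6-joint arm with a two-finger parallel gripper is mounted at the origin on a cart in front of the work surface, level with it; the furniture and walls round the work are solid. World frame = base frame: x ahead of the robot, y to its left, z up, the work surface at z = 0. Lengths are in m, angles in rad, forces in N, time in s.
With the tool pointing down it reaches from about 0.3 to 0.825 m from the base axis. Payload 5.4 kg.
Tool frame: the origin (TCP) lies midway between the tips of the shut fingers; the grasp point (between the pads) lies 19 mm behind it; z points along the fingers, y is the direction in which the jaws open and shut (so a half turn about z gives the same grasp; the last joint's range is limited). The gripper opens to 92 mm and grips with 3 to 60 N. Pads are 20 mm wide; open, the fingers measure 128 mm over their backs; the gripper's body (75 mm by 189 mm) begins 69 mm behind the grasp point.
Start: joints at [-1.477, 0.158, 1.597, -0, 1.386, -0.21], TCP at [0.172, -0.549, 0.215] pointing down, gripper open.
Joint ranges: [-2.91, 2.91], [-0.94, 2.29], [0.18, 2.7], [-1.29, 4.43], [0.17, 2.64], [-3, 3]. Speed limits (rad/s): [2.57, 2.57, 3.14, 3.14, 3.14, 3.14].

INTERFACE

Orientations are given as a unit quaternion [x, y, z, w].
In Python, from bench import get_state, grab_frame, camera_model, job_done, spot_in, tip_of gives the robot as it stands.
- The arm moves only by the tool move_arm, never from a script. Its argument "deltas" is a list of rows, each a list of 7 numbers: the opening, from 0 (shut) to 1 (fully open), then the shift along the tool's x, y, z in units of 0.04 m (1.0 is 0.04 m), then the turn, a rotation vector about the tool's x, y, z in units of 8 degrees (1.0 is 8 degrees). A call has 1 to 10 rows; each row shifts and turns the commanded pose from where the row before left it, along the tool's axes as they then stand; what a row does not reach is not made up. A row lasts 1/10 s, in which the tool goes at most 50 mm and 8.59 degrees, less where a joint would pass 70% of its speed; a pose out of reach is approached as far as the arm can. A call with a number of a shift or a turn outside -1 to 1 is refused whole. A call with a gripper value outside its range is refused whole. The fingers move at their own pace and stop on an object; the grip force is fixed at half the most. Time passes only in rows, so rows that do not move let the fingers close. It gives the time, the measured TCP pose, the force and the opening at its end, in the units of the state.
- get_state(): the state, without advancing time (a new reading comes with each control period).
- grab_frame(name): name is "side" or "top"; returns (picture, depth): 480x640x3 uint8, red, green, blue; 480x640 float32, m along the optical axis (not along the pixel's ray), 0 where there is no reading.
- camera_model(name): a dict with "mtx" (3x3 intrinsics, pixels), "position" and "rotation" of the camera in the world. Camera axes: x right, y up, looking along -z (the intrinsics and any distortion apply to the point x, -y, -z); pixel columns grow to the right and rows downward; lengths in m; the calibration is good to about 2 mm. A picture is of the moment at which its call begins. camera_model takes no time and is no camera call.
- job_done(): hands the job in, once; it reports no verdict.
Trained networks look in the newest picture that a camera, given by its name, has taken for a name from the list of things; names that differ only in an ending like _2 or _b are one class to them, and where a whole thing is asked for, a point or a joint stands for the part that bears it (a point fixed in the world has none). Each returns a list of dicts, best first, with "p" (0 to 1); they miss things now and then, are a little off and sometimes report something else, mostly with a low value. They report only what shows in the picture. A call takes as long as a camera call.
- spot_in(camera, thing): "point" ([column, row] in pixels, amid what is visible of it).
- tip_of(camera, thing): "point" ([column, row] in pixels: a listed point, or the origin of a listed thing).
The state is a dict: "t": time; "q": joint angles; "qvel": joint speeds; "effort": joint torques, N m; "eef_pos": TCP position; "ee_rot": TCP orientation; "ft_force": force on the tool from outside, world axes, zero at the start; "torque": the same for the moment, N m; "opening": finger opening in m.
Only numpy, scipy, OpenCV 4.12 (cv2) and the standard library are available. Lean on these libraries where they do the work, as an engineer would, in place of code of your own. Each camera call takes 0.05 s, during which the arm holds its last target. There are 200 camera calls.

TASK

Turn the six-position turret on the inspection stand one click clockwise (seen from above), so that the square holder comes to the front under the lens and the turret sits in its click position; then swing the locking brace in from the right until it clicks home with its fork round the front right pin. Do not bump the inspection head, and leave the scale, file, jars and spool round the stand where they are.

Things in the scene. Friction and masses are not known exactly. Their poses are not given: they have to be found in the camera images.
- stand: Inspection stand, fixed to the bench: narrow grey base plate 212 x 124 x 14 mm with a lug to the right for the brace. Origin on the bench top under the turret's axis; x points to the back (away from the robot at yaw 0), y left, z up; 'stand frame' below means this. Aluminium column at x = 110 to 146 mm.
- head: White inspection head on the column, overhanging the turret; origin and axes as the stand's. Housing x = -50 to 146, y = -38 to 38, z = 125 to 193 mm; side knobs at x = 72 to 108 reach y = +-50 mm; black lens barrel, 42 mm dia, at x = -36 mm down to z = 102 mm. It bars a vertical gripper from the front pins: lean the hand back to the front, fingertips inward, by 25 to 45 degrees.
- turret (a joint): Turn of the turret (rad), growing clockwise seen from above; about 0 at the start. Six sprung clicks, 1.047 rad apart, at 0, 1.047, ...; friction may hold it between them. Aluminium disc 190 mm dia, top at z = 45 mm, with six upright driving pins and six brass holders. Takes about 6 N at a pin. At each click two pins stand in front, 30 degrees either side of the stand's -x.
- turret_axis (a point): Point on the turret's axis at the top of the disc (stand frame 0, 0, 45 mm); does not turn.
- drive_pin (a point): Top centre of the steel driving pin that is front right at the start (stand frame -69, -40, 88 mm at joint 0); turns with the turret. At the next click it is front left (-69, +40, 88). All six pins are alike, 60 degrees apart: 12 mm dia, 80 mm from the axis, tops at z = 88 mm, collars 20 mm dia at their feet up to z = 49 mm.
- square_holder (a point): Top centre of the only square holder (32 mm wide, top z = 66 mm, 50 mm from the axis) on the turret; the other five are round (32 mm dia, top z = 62 mm). At the start it is one place right of the front one; at the next click it is in front under the lens (stand frame -50, 0, 66 mm).
- brace (a joint): Swing of the locking brace (rad), growing clockwise seen from above: 0 = stowed, pointing out to the front right; 1.571 = seated in its end click, fork round the front right driving pin. Starts at 0 to 0.35. It snaps home only over the last 10 degrees; friction holds it elsewhere. Steel bar 22 mm wide, z = 50 to 59 mm, fork 90 mm from the hinge. Seated, it locks the turret.
- brace_hinge (a point): Point on the brace's vertical hinge axis, on top of the post (stand frame -24, -118, 62 mm); fixed.
- brace_knob (a point): Top centre of the upright black knob on the brace, to push or pull it by: shaft 14 mm dia from z = 64 to 92 mm, button head 18 mm dia up to z = 104 mm, 58.5 mm from the hinge axis. Stand frame at joint 0: (-62, -163, 104) mm; seated: (-69, -80, 104) mm. It takes about 4 N to swing.
- scale: Bystander: flat black pocket scale lying well in front of the stand, 115 x 75 x 17 mm, long side across the bench; origin under the middle.
- file: Bystander: hand file with wooden handle lying flat in front of the stand, below the brace, 16 x 170 x 13 mm; origin under the middle.
- spool: Bystander: solder spool standing on its flange left of the stand, 52 mm dia, 28 mm high; origin under its centre.
- large_jar: Bystander: glass jar with metal lid left of the stand, 60 mm dia, 80 mm high; origin under its centre.
- small_jar: Bystander: small glass jar with lid right of the stand, behind the brace, 48 mm dia, 56 mm high; origin under its centre.

How it is judged:
By the outcome, as a careful person would: the job done as asked, in the order asked, and still so for the second after the job is handed in, with the robot touching nothing.
It also fails if it takes over 51 s, if anything falls off the work surface, if the arm or the gripper's body presses on something with over 40 N, if the wrist force passes 120 N, or if a joint passes its speed limit or range.

## Working session

There is one attempt and no reset: what is moved stays moved. The work goes in short steps, Python scripts to look and compute and a tool call to move; the robot and the scene stay as the last step left them, time stands still between calls to the robot, and variables do not carry over. Pictures are saved under pics/ and viewed, about 8 in all and at most 12, crops included, and the job is handed in when it is done.

Besides the shell and the picture viewer there is one more tool, called after "Call:" as name(argument=value, ...), one argument or row to a line, values as JSON. move_arm: Moves the arm, as the interface text tells. Its arguments: {"type":"object","properties":{"deltas":{"type":"array"}},"required":["deltas"]}

```bash
mkdir -p pics
cat > h.py <<'E'
import numpy as np, cv2
from bench import *
def ray(cam,px):
    m=camera_model(cam);K=np.array(m["mtx"]);R=np.array(m["rotation"]);p=np.array(m["position"])
    if R.shape!=(3,3):
        from scipy.spatial.transform import Rotation as Ro; R=Ro.from_quat(R).as_matrix()
    d=np.linalg.inv(K)@[px[0],px[1],1]; return p,R@[d[0],-d[1],-d[2]]
def atz(cam,px,z):
    p,d=ray(cam,px); return p+d*(z-p[2])/d[2]
def bydepth(cam,px,D):
    p,d=ray(cam,px); return p+d*D[int(px[1]),int(px[0])]
def save(cam,name):
    I,D=grab_frame(cam); cv2.imwrite("pics/"+name,I[:,:,::-1]); return I,D
E
python3 - <<'E'
from h import *
Z=dict(turret_axis=.045,drive_pin=.088,square_holder=.066,brace_hinge=.062,brace_knob=.104,stand=0,scale=0,file=0,spool=0,large_jar=0,small_jar=0)
for c in("top","side"):
    save(c,c+"0.png"); m=camera_model(c);print(c,m)
    for k,z in Z.items():
        for r in tip_of(c,k)[:2]: print(k,round(r["p"],2),np.round(r["point"]),np.round(atz(c,r["point"],z),3))
print(get_state())
E
```

```text
top {'mtx': array([[561.32110901,   0.        , 316.43466792],
       [  0.        , 561.32110901, 228.28258716],
       [  0.        ,   0.        ,   1.        ]]), 'position': array([0.38953871, 0.13493507, 1.02546279]), 'rotation': array([ 0.07876284, -0.07965531, -0.68926313,  0.7157987 ])}
turret_axis 0.88 [330. 164.] [0.736 0.117 0.045]
drive_pin 0.93 [354. 199.] [0.658 0.075 0.088]
square_holder 0.92 [352. 176.] [0.707 0.079 0.066]
brace_hinge 0.56 [397. 178.] [ 0.707 -0.004  0.062]
brace_knob 0.97 [427. 197.] [ 0.662 -0.049  0.104]
brace_knob 0.51 [396. 179.] [0.693 0.004 0.104]
stand 0.8 [329. 172.] [0.736 0.117 0.   ]
stand 0.64 [396. 178.] [ 0.729 -0.011  0.   ]
scale 0.7 [294. 353.] [0.394 0.17  0.   ]
file 0.74 [399. 276.] [ 0.54  -0.017  0.   ]
spool 0.85 [259. 194.] [0.685 0.25  0.   ]
large_jar 0.85 [260. 155.] [0.765 0.252 0.   ]
side {'mtx': array([[521.02644383,   0.        , 316.03659824],
       [  0.        , 521.02644383, 235.90678862],
       [  0.        ,   0.        ,   1.        ]]), 'position': array([ 0.27774453, -0.59496558,  0.47152222]), 'rotation': 
[... 660 characters left out ...]
784 0.108 0.   ]
{'t': 1.2, 'q': array([-1.47711859e+00,  1.58427838e-01,  1.59699686e+00, -1.38026279e-06,
        1.38622340e+00, -2.10115576e-01]), 'qvel': array([-1.26363470e-03,  1.19561031e-03,  3.90439474e-04, -1.37854751e-03,
       -7.69668757e-05, -3.82619178e-04]), 'effort': array([ 1.15397722e-05, -3.85571837e+01, -3.22364902e+01,  7.01290579e-02,
        3.06318991e-02,  9.54332933e-06]), 'eef_pos': array([ 0.17197511, -0.54865385,  0.21458707]), 'ee_rot': array([ 9.88485847e-01,  1.51313349e-01,  9.35797365e-07, -2.77148584e-05]), 'ft_force': array([ 0.21931675, -0.10234616,  0.04198571]), 'torque': array([ 0.0374649 ,  0.01961085, -0.01910773]), 'opening': 0.09157337019056955}
```

View pics/top0.png

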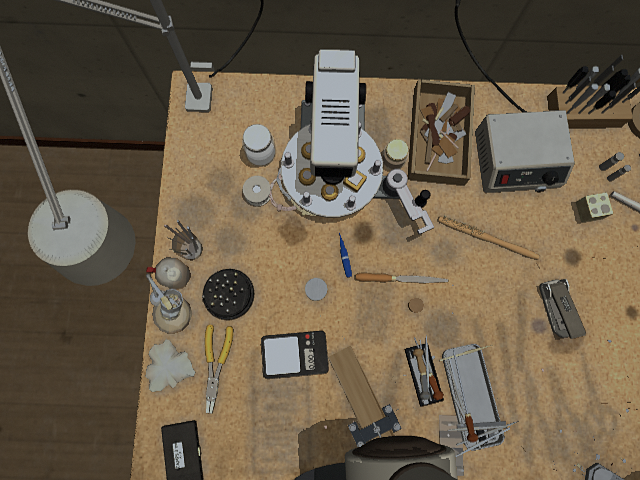

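View pics/side0.png

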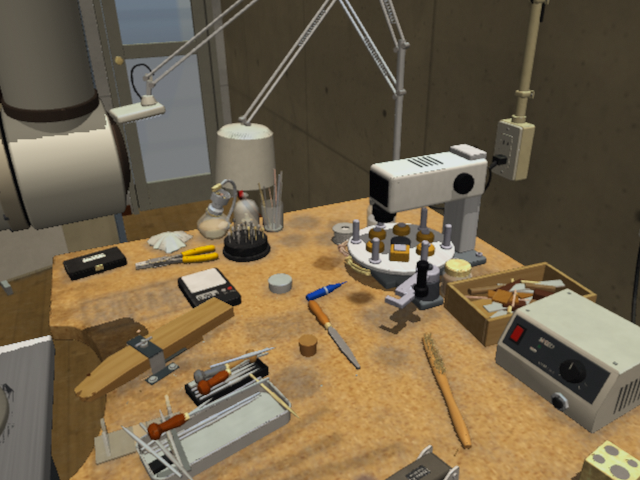

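```bash
cat >> h.py <<'E'
from scipy.spatial.transform import Rotation as Ro
def lean(deg,yaw=0):  # tool z forward-down, tool y = -stand y
    a=np.radians(deg);s,c=np.sin(a),np.cos(a)
    return Ro.from_euler('z',yaw)*Ro.from_matrix(np.array([[c,0,s],[0,-1,0],[s,0,-c]]))
def plan(wps,start=None):
    """wps: (pos, Rot, grip); prints rows; returns end pose"""
    if start is None:
        s=get_state(); start=(np.array(s["eef_pos"]),Ro.from_quat(s["ee_rot"]))
    p,R=start; out=[]
    for P,Q,g in wps:
        P=np.array(P)
        n=max(1,int(np.ceil(max(np.linalg.norm(P-p)/.038,np.degrees((R.inv()*Q).magnitude())/7.8)-.05)))
        for k in range(n,0,-1):
            d=np.round(R.inv().apply((P-p)/k)/.04,2); w=np.round(np.degrees((R.inv()*Q).as_rotvec()/k)/8,2)
            p=p+R.apply(d*.04); R=R*Ro.from_rotvec(np.radians(w*8)); out.append([g,*map(float,d+0.),*map(float,w+0.)])
    for i in range(0,len(out),10): print(str(out[i:i+10]).replace(".0,",",").replace(".0]","]").replace(" ",""))
    return p,R
E
python3 - <<'E'
from h import *
from scipy.optimize import least_squares
L=dict(turret_axis=(0,0,45),drive_pin=(-69.3,-40,88),square_holder=(-25,-43.3,66),brace_hinge=(-24,-118,62))
obs=[]
for c in("top","side"):
    save(c,c+"1.png")
    for k in [*L,"brace_knob"]:
        r=tip_of(c,k)
        if r: obs.append((c,k,r[0]["point"],r[0]["p"]))
def proj(c,P):
    m=camera_model(c);q=Ro.from_quat(m["rotation"]).inv().apply(P-m["position"]);q=np.array(m["mtx"])@[q[0],-q[1],-q[2]];return q[:2]/q[2]
def pt(v,k):
    if k=="brace_knob":
        a=np.radians(-130.2)-v[3]; l=np.array([-24+58.5*np.cos(a),-118+58.5*np.sin(a),104])
    else: l=np.array(L[k],float)
    return Ro.from_euler('z',v[2]).apply(l/1000)+[v[0],v[1],0]
f=lambda v:np.concatenate([proj(c,pt(v,k))-p for c,k,p,_ in obs])
s=least_squares(f,[.734,.119,0,.1],loss="soft_l1");v=s.x
print(np.round(v,4));
for (c,k,p,q),e in zip(obs,f(v).reshape(-1,2)):print(c,k,round(q,2),np.round(e,1))
np.save("v.npy",v)
for k in[*L,"brace_knob"]:print(k,np.round(pt(v,k),4))
yaw=v[2]
S=lambda l:Ro.from_euler('z',yaw).apply(np.array(l)/1000)+[v[0],v[1],0]
print(S((-140,-40,190)))
plan([((.35,-.25,.26),lean(0,yaw),.65),(S((-140,-40,190)),lean(38,yaw),.65)])
E
```

```text
[ 0.7352  0.1142 -0.061  -0.19  ]
top turret_axis 0.75 [ 1.4 -0.6]
top drive_pin 0.71 [ 0.2 -0.3]
top square_holder 0.74 [ 0.6 -1.3]
top brace_hinge 0.66 [-0.3 -0.1]
top brace_knob 0.95 [ 0.3 -3. ]
side turret_axis 0.83 [-0.9  3.8]
side drive_pin 0.58 [0.7 1. ]
side square_holder 0.79 [-2.5  1.9]
side brace_hinge 0.76 [-2.5 -2.7]
side brace_knob 0.96 [-1.  -1.1]
turret_axis [0.7352 0.1142 0.045 ]
drive_pin [0.6636 0.0785 0.088 ]
square_holder [0.7076 0.0725 0.066 ]
brace_hinge [ 0.704  -0.0021  0.062 ]
brace_knob [ 0.6723 -0.0512  0.104 ]
[0.59299667 0.08285222 0.19      ]
[[0.65,0.65,-0.58,-0.11,0,0,0.26],[0.65,0.63,-0.6,-0.11,0,0,0.26],[0.65,0.6,-0.63,-0.11,0,0,0.26],[0.65,0.58,-0.65,-0.12,0,0,0.26],[0.65,0.56,-0.67,-0.11,0,0,0.26],[0.65,0.53,-0.68,-0.12,0,0,0.26],[0.65,0.51,-0.7,-0.11,0,0,0.26],[0.65,0.48,-0.72,-0.12,0,0,0.26],[0.65,0.45,-0.74,-0.11,0,0,0.27],[0.65,0.43,-0.76,-0.12,0,0,0.26]]
[[0.65,0.51,-0.79,0.16,0,0.43,0],[0.65,0.49,-0.79,0.19,0,0.43,0],[0.65,0.48,-0.79,0.22,0,0.43,0],[0.65,0.47,-0.79,0.25,0,0.43,0],[0.65,0.45,-0.79,0.27,0,0.43,0],[0.65,0.44,-0.79,0.3,0,0.43,0],[0.65,0.42,-0.79,0.33,0,0.43,0],[0.65,0.4,-0.79,0.35,0,0.44,0],[0.65,0.37,-0.79,0.38,0,0.43,0],[0.65,0.35,-0.78,0.4,0,0.44,0]]
[[0.65,0.32,-0.79,0.41,0,0.43,0]]
```

Call:
move_arm(
  deltas=[
    [0.65,0.65,-0.58,-0.11,0,0,0.26],
    [0.65,0.63,-0.6,-0.11,0,0,0.26],
    [0.65,0.6,-0.63,-0.11,0,0,0.26],
    [0.65,0.58,-0.65,-0.12,0,0,0.26],
    [0.65,0.56,-0.67,-0.11,0,0,0.26],
    [0.65,0.53,-0.68,-0.12,0,0,0.26],
    [0.65,0.51,-0.7,-0.11,0,0,0.26],
    [0.65,0.48,-0.72,-0.12,0,0,0.26],
    [0.65,0.45,-0.74,-0.11,0,0,0.27],
    [0.65,0.43,-0.76,-0.12,0,0,0.26],
  ],
)

```text
t: 2.8
eef_pos: [0.3504, -0.2489, 0.2605]
ee_rot: [1.0, -0.031, 0.0, 0.0]
ft_force: [-0.3, -0.1, 0.1]
opening: 0.0597
```

Run:
```python
import cv2
I=cv2.imread("pics/top1.png")[60:250,240:470]
cv2.imwrite("pics/crop1.png",cv2.resize(I,None,fx=3.4,fy=3.1,interpolation=cv2.INTER_CUBIC))
```

```text
(no output)
```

View pics/crop1.png

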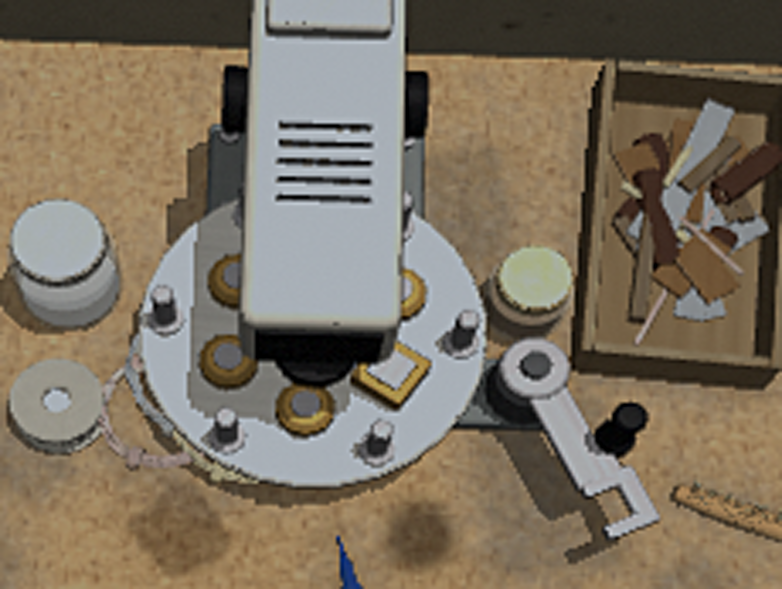

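Run:
```python
from h import *
from scipy.optimize import least_squares
px={"L":((162,290),.088),"R":((467,315),.088),"FL":((227,411),.088),"FR":((381,426),.088),"hinge":((536,363),.062),"knob":((633,408),.104)}
W={k:atz("top",(240+c/3.4,60+r/3.1),z) for k,((c,r),z) in px.items()}
for k in W:print(k,np.round(W[k],4))
L={"L":(0,80),"R":(0,-80),"FL":(-69.3,40),"FR":(-69.3,-40),"hinge":(-24,-118)}
def f(v):
    c,s=np.cos(v[2]),np.sin(v[2]);return np.concatenate([np.array([v[0]+(c*a-s*b)/1e3,v[1]+(s*a+c*b)/1e3])-W[k][:2] for k,(a,b) in L.items()])
v=least_squares(f,[.73,.12,0]).x;print(np.round(v,4),np.round(f(v)*1000,1))
d=W["knob"]-W["hinge"];a=np.degrees(np.arctan2(d[1],d[0]))-np.degrees(v[2]);print("brace",-130.2-a,np.hypot(*d[:2]))
v=np.append(v,np.radians(-130.2-a));np.save("v.npy",v)
S=lambda l:Ro.from_euler('z',v[2]).apply(np.array(l)/1000)+[v[0],v[1],0]
print(S((-140,-40,190)),S((-69,-40,88)))
plan([(S((-150,-40,180)),lean(38,v[2]),.65)])
```

```text
L [0.737  0.1936 0.088 ]
R [0.7281 0.035  0.088 ]
FL [0.6666 0.1569 0.088 ]
FR [0.6609 0.078  0.088 ]
hinge [ 0.7096 -0.0047  0.062 ]
knob [ 0.6715 -0.0475  0.104 ]
[ 0.7337  0.1142 -0.0343] [-0.5  0.6  2.9 -0.7 -0.7 -0.3  2.2 -1.4 -3.9  1.8]
brace -0.5473340273292138 0.057341967236182706
[0.59243732 0.07907462 0.19      ] [0.66339551 0.07663837 0.088     ]
[[0.65,0.48,-0.78,0.18,0.01,0.43,-0.02],[0.65,0.47,-0.78,0.21,0.01,0.43,-0.02],[0.65,0.46,-0.77,0.24,0.01,0.43,-0.02],[0.65,0.44,-0.77,0.27,0,0.43,-0.02],[0.65,0.43,-0.77,0.3,0.01,0.43,-0.02],[0.65,0.41,-0.77,0.32,0,0.43,-0.02],[0.65,0.4,-0.77,0.35,0.01,0.43,-0.02],[0.65,0.38,-0.77,0.37,0,0.43,-0.01],[0.65,0.35,-0.77,0.39,0.01,0.44,-0.02],[0.65,0.33,-0.76,0.42,0,0.43,-0.01]]
[[0.65,0.31,-0.77,0.44,0,0.44,-0.02]]
```

Call:
move_arm(
  deltas=[
    [0.65,0.48,-0.78,0.18,0.01,0.43,-0.02],
    [0.65,0.47,-0.78,0.21,0.01,0.43,-0.02],
    [0.65,0.46,-0.77,0.24,0.01,0.43,-0.02],
    [0.65,0.44,-0.77,0.27,0,0.43,-0.02],
    [0.65,0.43,-0.77,0.3,0.01,0.43,-0.02],
    [0.65,0.41,-0.77,0.32,0,0.43,-0.02],
    [0.65,0.4,-0.77,0.35,0.01,0.43,-0.02],
    [0.65,0.38,-0.77,0.37,0,0.43,-0.01],
    [0.65,0.35,-0.77,0.39,0.01,0.44,-0.02],
    [0.65,0.33,-0.76,0.42,0,0.43,-0.01],
  ],
)

```text
t: 3.8
eef_pos: [0.5608, 0.0501, 0.1874]
ee_rot: [0.954, -0.017, 0.298, 0.004]
ft_force: [-0.4, -0.1, -0.5]
opening: 0.06
```

Call:
move_arm(
  deltas=[
    [0.65,0.31,-0.77,0.44,0,0.44,-0.02],
    [0.65,0,0,0,0,0,0],
  ],
)

```text
t: 4.0
eef_pos: [0.5799, 0.0823, 0.1765]
ee_rot: [0.946, -0.013, 0.324, 0.004]
ft_force: [0.2, 0.3, -1.2]
opening: 0.0598
```

Run:
```python
from h import *
v=np.load("v.npy")
S=lambda l:Ro.from_euler('z',v[2]).apply(np.array(l)/1000)+[v[0],v[1],0]
save("side","side2.png")
for k,z in (("drive_pin",.088),("brace_knob",.104)):
    r=tip_of("side",k)[0];print(k,r["p"],atz("side",r["point"],z))
s=get_state();print(s["eef_pos"],s["q"])
Q=lean(38,v[2])
# grasp point on pin: TCP at z 75, axis line passing pin; approach along tool z
T=S((-69,-40,76)); z=Q.as_matrix()[:,2]; print(T, T-.06*z)
plan([(T-.06*z,Q,.65),(T,Q,.65)])
```

```text
drive_pin 0.92 [0.6668771  0.07619031 0.088     ]
brace_knob 0.9 [ 0.67159136 -0.04392771  0.104     ]
[0.58136395 0.07852672 0.17991425] [-0.09184765 -0.23335863  2.18987104  0.07215382  0.52396556  1.46098488]
[0.66339551 0.07663837 0.076     ] [0.62647757 0.07790589 0.12328065]
[[0.65,0.01,-0.01,0.9,0,0,0.01],[0.65,0.01,-0.01,0.91,0,0,0],[0.65,0,0,0.75,0,0,0],[0.65,0,0,0.75,0,0,0]]
```

View pics/side2.png

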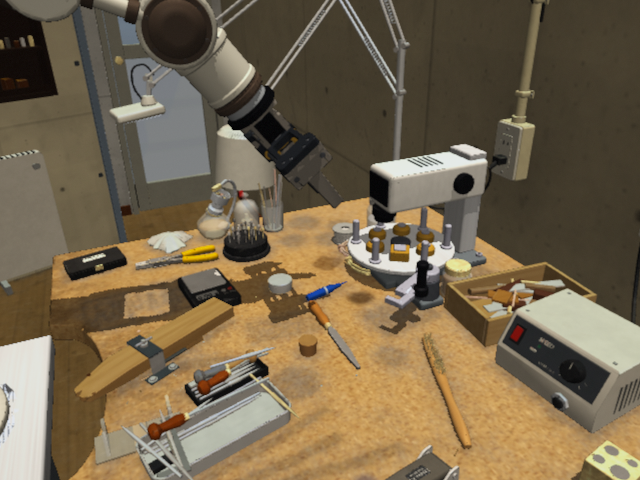

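Call:
move_arm(
  deltas=[
    [0.65,0.04,0,0.9,0,0,0],
    [0.65,0.04,0,0.9,0,0,0],
    [0.65,0,0,0.75,0,0,0],
    [0.65,0,0,0.75,0,0,0],
    [0.65,0,0,0,0,0,0],
  ],
)

```text
t: 4.65
eef_pos: [0.6644, 0.074, 0.0741]
ee_rot: [0.946, -0.017, 0.323, 0.006]
ft_force: [-0.0, 1.3, -0.5]
opening: 0.0594
```

Run:
```python
from h import *
I,D=save("side","side3.png")
cv2.imwrite("pics/crop3.png",cv2.resize(I[120:330,290:510,::-1],None,fx=3,fy=2.8,interpolation=cv2.INTER_CUBIC))
s=get_state();print(s["eef_pos"],s["ft_force"])
```

```text
[0.66472872 0.07437743 0.07630967] [0.10015648 0.27826833 0.61186042]
```

View pics/crop3.png

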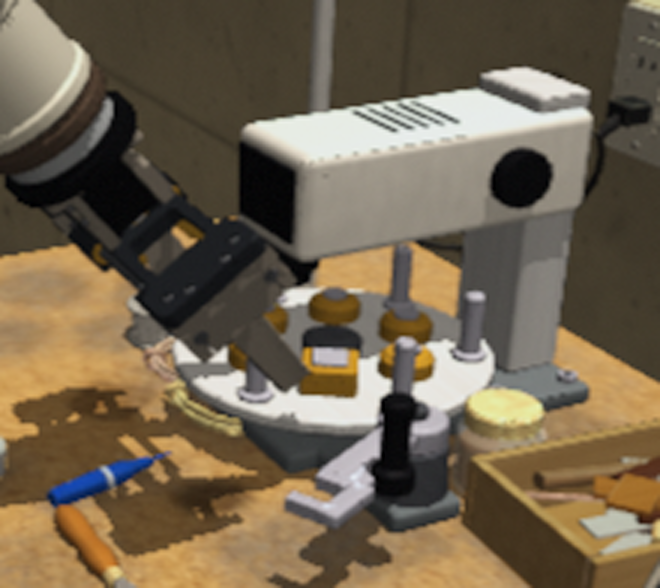

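Call:
move_arm(
  deltas=[
    [0,0,0,0,0,0,0],
    [0,0,0,0,0,0,0],
    [0,0,0,0,0,0,0],
    [0,0,0,0,0,0,0],
    [0,0,0,0,0,0,0],
    [0,0,0,0,0,0,0],
  ],
)

```text
t: 5.3
eef_pos: [0.6652, 0.0762, 0.0779]
ee_rot: [0.945, -0.015, 0.326, 0.005]
ft_force: [4.2, 5.8, -1.4]
opening: 0.0141
```

Run:
```python
from h import *
v=np.load("v.npy");Q=lean(38,v[2])
s=get_state();p=np.array(s["eef_pos"]);print(p,s["opening"],s["ft_force"])
# arc about axis: pin from stand angle -150 to +150 (=210): cw -> angle -150-60*f
yaw=v[2]; R0=lambda a:np.array([v[0]+.08*np.cos(a+yaw),v[1]+.08*np.sin(a+yaw)])
a0=np.radians(-150)
W=[]
for i in range(1,15):
    a=a0-np.radians(60)*i/14
    d=R0(a)-R0(a0); W.append((p+[d[0],d[1],0],Q,0))
plan(W,(p,Q)); print(W[-1][0])
```

```text
[0.66515192 0.0761964  0.07786282] 0.01409513830874288 [ 4.16494986  5.76218287 -1.40261421]
[[0,-0.06,-0.13,-0.04,0,0,0],[0,-0.04,-0.14,-0.04,0,0,0],[0,-0.04,-0.14,-0.03,0,0,0],[0,-0.03,-0.14,-0.02,0,0,0],[0,-0.02,-0.15,-0.02,0,0,0],[0,-0.02,-0.15,-0.01,0,0,0],[0,0,-0.15,0,0,0,0],[0,0,-0.15,0,0,0,0],[0,0.02,-0.15,0.01,0,0,0],[0,0.02,-0.15,0.02,0,0,0]]
[[0,0.03,-0.14,0.02,0,0,0],[0,0.04,-0.14,0.03,0,0,0],[0,0.04,-0.14,0.04,0,0,0],[0,0.06,-0.13,0.04,0,0,0]]
[0.66789699 0.15614929 0.07786282]
```

Call:
move_arm(
  deltas=[
    [0,-0.06,-0.13,-0.04,0,0,0],
    [0,-0.04,-0.14,-0.04,0,0,0],
    [0,-0.04,-0.14,-0.03,0,0,0],
    [0,-0.03,-0.14,-0.02,0,0,0],
    [0,-0.02,-0.15,-0.02,0,0,0],
    [0,-0.02,-0.15,-0.01,0,0,0],
    [0,0,-0.15,0,0,0,0],
  ],
)

```text
t: 6.0
eef_pos: [0.6559, 0.1144, 0.0778]
ee_rot: [0.945, -0.016, 0.325, 0.007]
ft_force: [-6.1, -12.2, 6.3]
opening: 0.0113
```

Call:
move_arm(
  deltas=[
    [0,0,-0.15,0,0,0,0],
    [0,0.02,-0.15,0.01,0,0,0],
    [0,0.02,-0.15,0.02,0,0,0],
    [0,0.03,-0.14,0.02,0,0,0],
    [0,0.04,-0.14,0.03,0,0,0],
    [0,0.04,-0.14,0.04,0,0,0],
    [0,0.06,-0.13,0.04,0,0,0],
    [0,0,0,0,0,0,0],
    [0,0,0,0,0,0,0],
  ],
)

```text
t: 6.9
eef_pos: [0.668, 0.1552, 0.0777]
ee_rot: [0.945, -0.016, 0.326, 0.006]
ft_force: [-0.2, -5.6, 1.1]
opening: 0.0109
```

Run:
```python
from h import *
s=get_state();print(s["t"],s["eef_pos"],s["opening"],s["ft_force"])
save("top","top4.png");save("side","side4.png")
for c in("top","side"):
  for k,z in (("drive_pin",.088),("square_holder",.066)):
    for r in tip_of(c,k)[:1]:print(c,k,r["p"],atz(c,r["point"],z))
v=np.load("v.npy");S=lambda l:Ro.from_euler('z',v[2]).apply(np.array(l)/1000)+[v[0],v[1],0]
print(S((-69,40,88)),S((-50,0,66)))
```

```text
6.9 [0.66797761 0.15520485 0.07766426] 0.010912196910702027 [-0.24361935 -5.56282508  1.08525542]
top drive_pin 0.74 [0.66842612 0.15938292 0.088     ]
top square_holder 0.71 [0.68154537 0.11974479 0.066     ]
side drive_pin 0.68 [0.66815397 0.14924087 0.088     ]
side square_holder 0.76 [0.68594295 0.1206263  0.066     ]
[0.66614058 0.15659126 0.088     ] [0.68375685 0.11596286 0.066     ]
```

Call:
move_arm(
  deltas=[
    [0.4,0,0,0,0,0,0],
    [0.4,0,0,0,0,0,0],
    [0.4,0,0,0,0,0,0],
    [0.4,0,0,0,0,0,0],
    [0.4,0,0,-0.3,0,0,0],
    [0.4,0,0,-0.8,0,0,0],
    [0.4,0,0,-0.9,0,0,0],
    [0.4,0,0,-0.9,0,0,0],
    [0.4,0,0,-0.5,0,0,0],
    [0.4,0,0,0,0,0,0],
  ],
)

```text
t: 8.2
eef_pos: [0.5847, 0.1595, 0.1881]
ee_rot: [0.944, -0.015, 0.328, 0.005]
ft_force: [-0.2, 0.1, 0.5]
opening: 0.0368
```

Run:
```python
from h import *
s=get_state();print(s["t"],s["eef_pos"],s["opening"],s["ft_force"])
I,D=save("top","top5.png");save("side","side5.png")
cv2.imwrite("pics/crop5.png",cv2.resize(I[60:250,240:470,::-1],None,fx=3.4,fy=3.1,interpolation=cv2.INTER_CUBIC))
for c in("top","side"):
  for k,z in (("drive_pin",.088),("square_holder",.066),("brace_knob",.104)):
    for r in tip_of(c,k)[:1]:print(c,k,r["p"],atz(c,r["point"],z))
```

```text
8.2 [0.58467636 0.15947872 0.18805793] 0.0368389931402126 [-0.15531544  0.14723909  0.45319296]
top drive_pin 0.71 [0.6634268  0.15761077 0.088     ]
top square_holder 0.75 [0.68339016 0.11534487 0.066     ]
top brace_knob 0.89 [ 0.66549911 -0.04891574  0.104     ]
side drive_pin 0.96 [0.66608302 0.15642211 0.088     ]
side square_holder 0.84 [0.68886398 0.12230422 0.066     ]
side brace_knob 0.57 [ 0.67310529 -0.04729105  0.104     ]
```

View pics/crop5.png

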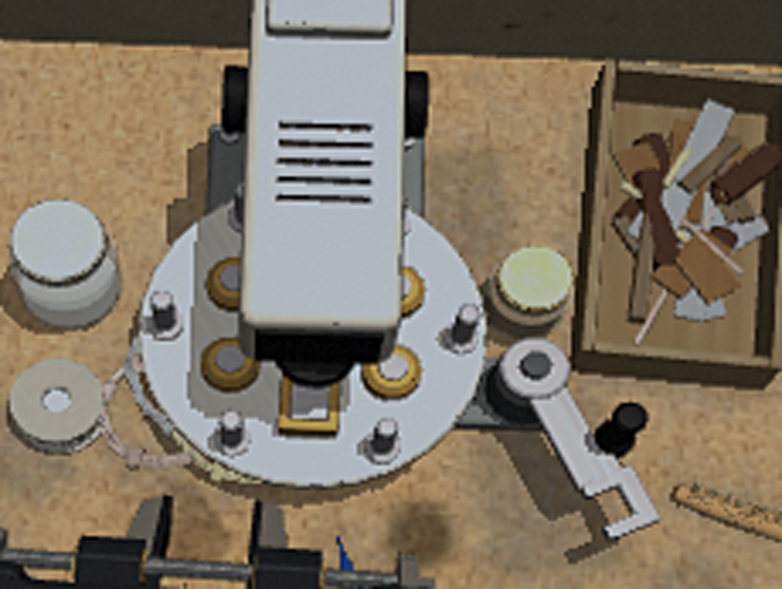

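Run:
```python
from h import *
w=lambda c,r,z:atz("top",(240+c/3.4,60+r/3.1),z)
def yaw(a,b,z,ax):
    d=w(*b,z)-w(*a,z); return np.degrees(np.arctan2(d[1],d[0]))-ax
print("front edge",yaw((398,328),(245,318),.193,90),"L edge",yaw((243,310),(250,30),.193,0),"R edge",yaw((399,318),(405,30),.193,0),"slot",yaw((371,203),(277,198),.193,90))
P0=dict(L=(162,290),R=(467,315),FL=(227,411),FR=(381,426));P1=dict(L=(162,296),R=(468,311),FL=(232,416),FR=(385,427))
A=np.array([(0,80),(0,-80),(-69.3,40),(-69.3,-40)])/1e3
for P in(P0,P1):
    B=np.array([w(*P[k],.088)[:2] for k in("L","R","FL","FR")]);a=A-A.mean(0);b=B-B.mean(0)
    t=np.arctan2((a[:,0]*b[:,1]-a[:,1]*b[:,0]).sum(),(a*b).sum());c=B.mean(0)-np.array([[np.cos(t),-np.sin(t)],[np.sin(t),np.cos(t)]])@A.mean(0)
    d=w(536,363,.062)[:2]-c
    print("pins yaw",np.degrees(t),c,"hinge yaw",np.degrees(np.arctan2(d[1],d[0]))+101.5)
```

```text
front edge -2.0809341491357003 L edge 1.003756616624905 R edge 0.16641519095509089 slot -1.312749166802874
pins yaw -3.2036190611310955 [0.73272617 0.11395451] hinge yaw 0.45176762042649443
pins yaw -1.2136123904493183 [0.73164573 0.11380986] hinge yaw 0.9426842946200509
```

Run:
```python
from h import *
Q=lean(38,-.01); z=Q.as_matrix()[:,2]
T=np.array([.672,-.048,.099])
plan([((.575,-.048,.19),Q,.5),(T-.06*z,Q,.5),(T,Q,.5)])
```

```text
[[0.5,0.01,0.86,-0.03,0.02,0,-0.02],[0.5,0.01,0.86,-0.03,0.02,0,-0.02],[0.5,0,0.86,-0.03,0.02,0,-0.02],[0.5,0,0.86,-0.03,0.01,0,-0.02],[0.5,0,0.86,-0.04,0.02,0.01,-0.02],[0.5,0,0.87,-0.03,0.01,0,-0.03],[0.5,0.26,-0.01,0.89,0,0,0],[0.5,0.26,-0.02,0.89,0,0,0],[0.5,0,0,0.75,0,0,0],[0.5,0,0,0.75,0,0,0]]
```

Call:
move_arm(
  deltas=[
    [0.5,0.01,0.86,-0.03,0.02,0,-0.02],
    [0.5,0.01,0.86,-0.03,0.02,0,-0.02],
    [0.5,0,0.86,-0.03,0.02,0,-0.02],
    [0.5,0,0.86,-0.03,0.01,0,-0.02],
    [0.5,0,0.86,-0.04,0.02,0.01,-0.02],
    [0.5,0,0.87,-0.03,0.01,0,-0.03],
    [0.5,0.26,-0.01,0.89,0,0,0],
    [0.5,0.26,-0.02,0.89,0,0,0],
    [0.5,0,0,0,0,0,0],
  ],
)

```text
t: 9.5
eef_pos: [0.6347, -0.0474, 0.1413]
ee_rot: [0.947, -0.005, 0.322, 0.0]
ft_force: [-1.1, -0.2, -1.1]
opening: 0.0463
```

Run:
```python
from h import *
s=get_state();print(s["t"],s["eef_pos"],s["opening"],s["ft_force"])
I,D=save("side","side6.png");save("top","top6.png")
cv2.imwrite("pics/crop6.png",cv2.resize(I[150:330,300:500,::-1],None,fx=3,fy=3,interpolation=cv2.INTER_CUBIC))
for c in("top","side"):
  for r in tip_of(c,"brace_knob")[:1]:print(c,r["p"],atz(c,r["point"],.104))
Q=lean(38,-.01)
plan([((.671,-.048,.099),Q,.5)])
```

```text
9.5 [ 0.63466138 -0.04737108  0.14126529] 0.046335827149177944 [-1.10895715 -0.15313018 -1.08777579]
top 0.77 [ 0.66492582 -0.04788658  0.104     ]
side 0.62 [ 0.67400198 -0.04440868  0.104     ]
[[0.5,-0.04,0,0.76,0,-0.01,0],[0.5,-0.03,0.01,0.77,0,-0.01,0.01]]
```

View pics/crop6.png

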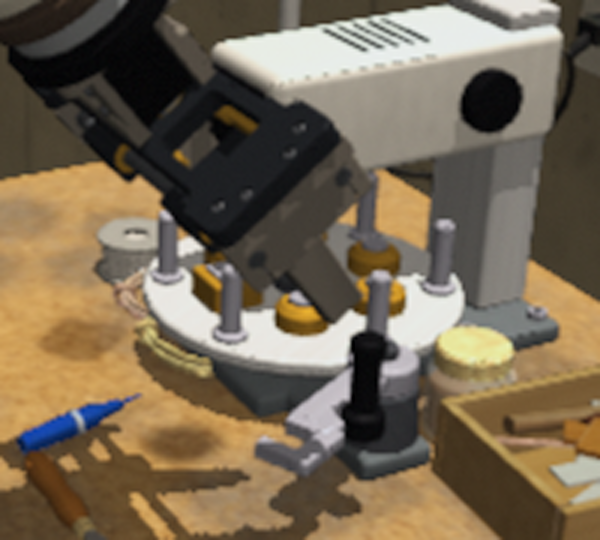

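Call:
move_arm(
  deltas=[
    [0.5,-0.04,0,0.76,0,0,0],
    [0.5,-0.03,0,0.77,0,0,0],
    [0.5,0,0,0,0,0,0],
    [0,0,0,0,0,0,0],
    [0,0,0,0,0,0,0],
    [0,0,0,0,0,0,0],
    [0,0,0,0,0,0,0],
  ],
)

```text
t: 10.4
eef_pos: [0.6716, -0.0476, 0.0999]
ee_rot: [0.945, -0.004, 0.328, 0.002]
ft_force: [3.2, 3.3, 1.0]
opening: 0.0161
```

Run:
```python
from h import *
Q=lean(38,-.01)
s=get_state();p=np.array(s["eef_pos"]);print(s["t"],p,s["opening"],s["ft_force"])
a0=np.radians(-131.5);C=lambda a:.0585*np.array([np.cos(a),np.sin(a),0])
W=[(p+C(a0-np.radians(90)*i/20)-C(a0),Q,0) for i in range(1,21)]
plan(W,(p,Q));print(W[-1][0])
```

```text
10.4 [ 0.67162419 -0.04757481  0.09992233] 0.01606132754527232 [3.16066903 3.27785993 1.02844055]
[[0,-0.07,-0.08,-0.05,0,0,0],[0,-0.06,-0.08,-0.05,0,0,0],[0,-0.05,-0.09,-0.04,0,0,0],[0,-0.05,-0.1,-0.04,0,0,0],[0,-0.05,-0.1,-0.04,0,0,0],[0,-0.03,-0.11,-0.02,0,0,0],[0,-0.03,-0.1,-0.03,0,0,0],[0,-0.03,-0.11,-0.02,0,0,0],[0,-0.01,-0.12,-0.01,0,0,0],[0,-0.01,-0.11,-0.01,0,0,0]]
[[0,-0.01,-0.12,0,0,0,0],[0,0.01,-0.11,0,0,0,0],[0,0.01,-0.11,0.01,0,0,0],[0,0.02,-0.12,0.02,0,0,0],[0,0.02,-0.11,0.02,0,0,0],[0,0.03,-0.1,0.02,0,0,0],[0,0.04,-0.11,0.03,0,0,0],[0,0.05,-0.1,0.04,0,0,0],[0,0.05,-0.09,0.04,0,0,0],[0,0.05,-0.09,0.04,0,0,0]]
[0.66657355 0.03500237 0.09992233]
```

Call:
move_arm(
  deltas=[
    [0,-0.07,-0.08,-0.05,0,0,0],
    [0,-0.06,-0.08,-0.05,0,0,0],
    [0,-0.05,-0.09,-0.04,0,0,0],
    [0,-0.05,-0.1,-0.04,0,0,0],
    [0,-0.05,-0.1,-0.04,0,0,0],
    [0,-0.03,-0.11,-0.02,0,0,0],
    [0,-0.03,-0.1,-0.03,0,0,0],
    [0,-0.03,-0.11,-0.02,0,0,0],
    [0,-0.01,-0.12,-0.01,0,0,0],
    [0,-0.01,-0.11,-0.01,0,0,0],
  ],
)

```text
t: 11.4
eef_pos: [0.6524, -0.0106, 0.0999]
ee_rot: [0.945, -0.006, 0.328, 0.004]
ft_force: [-7.5, -9.9, 3.8]
opening: 0.0151
```

Call:
move_arm(
  deltas=[
    [0,-0.01,-0.12,0,0,0,0],
    [0,0.01,-0.11,0,0,0,0],
    [0,0.01,-0.11,0.01,0,0,0],
    [0,0.02,-0.12,0.02,0,0,0],
    [0,0.02,-0.11,0.02,0,0,0],
    [0,0.03,-0.1,0.02,0,0,0],
    [0,0.04,-0.11,0.03,0,0,0],
  ],
)

```text
t: 12.1
eef_pos: [0.6592, 0.0219, 0.0998]
ee_rot: [0.945, -0.005, 0.328, 0.003]
ft_force: [-4.5, -6.4, 4.3]
opening: 0.0153
```

Call:
move_arm(
  deltas=[
    [0,0.05,-0.1,0.04,0,0,0],
    [0,0.05,-0.09,0.04,0,0,0],
    [0,0.05,-0.09,0.04,0,0,0],
    [0,0,0,0,0,0,0],
    [0,0,0,0,0,0,0],
  ],
)

```text
t: 12.6
eef_pos: [0.6673, 0.0334, 0.0998]
ee_rot: [0.945, -0.005, 0.328, 0.003]
ft_force: [0.6, -5.3, 3.1]
opening: 0.0152
```

Run:
```python
from h import *
s=get_state();print(s["t"],s["eef_pos"],s["opening"],s["ft_force"])
I,D=save("side","side7.png");J,_=save("top","top7.png")
a=cv2.resize(I[150:330,330:500,::-1],(400,424));b=cv2.resize(J[90:250,260:420,::-1],(400,424))
cv2.imwrite("pics/crop7.png",np.hstack([a,b]))
for c in("top","side"):
  for r in tip_of(c,"brace_knob")[:1]:print(c,r["p"],atz(c,r["point"],.104))
```

```text
12.6 [0.66725407 0.03343921 0.09983616] 0.015246192678255034 [ 0.59339832 -5.34802706  3.07419942]
top 0.83 [0.66100505 0.03035254 0.104     ]
side 0.72 [0.66741885 0.03503632 0.104     ]
```

View pics/crop7.png

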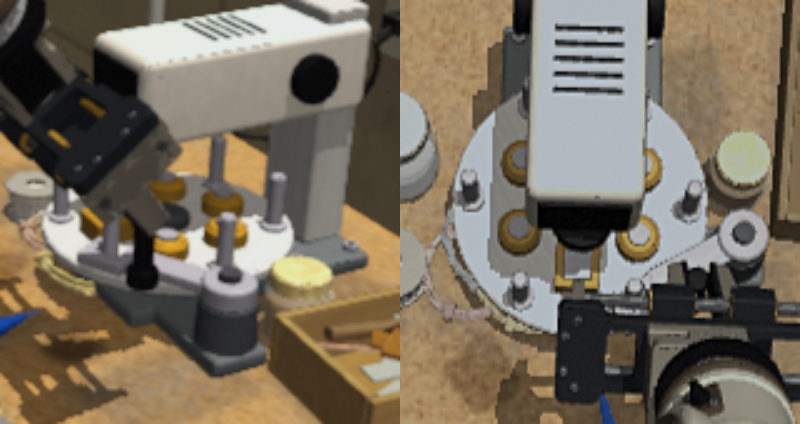

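Call:
move_arm(
  deltas=[
    [0,0.03,-0.05,0.02,0,0,0],
    [0,0.02,-0.04,0.02,0,0,0],
    [0,0,0,0,0,0,0],
    [0,0,0,0,0,0,0],
  ],
)

```text
t: 13.2
eef_pos: [0.669, 0.0352, 0.0996]
ee_rot: [0.945, -0.005, 0.328, 0.004]
ft_force: [-15.7, -16.8, 13.8]
opening: 0.0157
```

Call:
move_arm(
  deltas=[
    [0.32,0,0,0,0,0,0],
    [0.32,0,0,0,0,0,0],
    [0.32,0,0,0,0,0,0],
    [0.32,0,0,-0.3,0,0,0],
    [0.32,0,0,-0.8,0,0,0],
    [0.32,0,0,-0.9,0,0,0],
    [0.32,0,0,-0.9,0,0,0],
    [0.32,-0.5,0,-0.8,0,0,0],
    [0.32,-0.5,0,-0.8,0,0,0],
    [0.32,0,0,0,0,0,0],
  ],
)

```text
t: 14.2
eef_pos: [0.5245, 0.0406, 0.2178]
ee_rot: [0.944, -0.004, 0.329, 0.002]
ft_force: [0.2, -0.0, 0.7]
opening: 0.029
```

Run:
```python
from h import *
s=get_state();print(s["t"],s["eef_pos"],s["opening"],s["ft_force"])
I,D=save("side","side8.png");J,_=save("top","top8.png")
a=cv2.resize(I[150:330,330:500,::-1],(400,424));b=cv2.resize(J[90:250,260:420,::-1],(400,424))
cv2.imwrite("pics/crop8.png",np.hstack([a,b]))
K=dict(brace_knob=.104,drive_pin=.088,square_holder=.066,scale=0,file=0,spool=0,large_jar=0,small_jar=0)
for c in("top","side"):
  for k,z in K.items():
    for r in tip_of(c,k)[:1]:print(c,k,round(r["p"],2),np.round(atz(c,r["point"],z),3))
```

```text
14.2 [0.52453478 0.04055033 0.21778934] 0.02898057812022434 [ 0.2334192  -0.04952279  0.73598758]
top brace_knob 0.82 [0.664 0.032 0.104]
top drive_pin 0.83 [0.668 0.16  0.088]
top square_holder 0.85 [0.687 0.115 0.066]
top scale 0.74 [0.395 0.172 0.   ]
top file 0.83 [ 0.537 -0.019  0.   ]
top spool 0.88 [0.691 0.256 0.   ]
top large_jar 0.67 [0.751 0.117 0.   ]
top small_jar 0.68 [ 0.77  -0.001  0.   ]
side brace_knob 0.86 [0.67  0.038 0.104]
side drive_pin 0.76 [0.661 0.158 0.088]
side square_holder 0.86 [0.684 0.114 0.066]
side scale 0.64 [0.399 0.179 0.   ]
side file 0.7 [ 0.537 -0.024 -0.   ]
side spool 0.54 [0.695 0.251 0.   ]
side large_jar 0.56 [0.781 0.263 0.   ]
side small_jar 0.81 [ 0.766 -0.005  0.   ]
```

View pics/crop8.png

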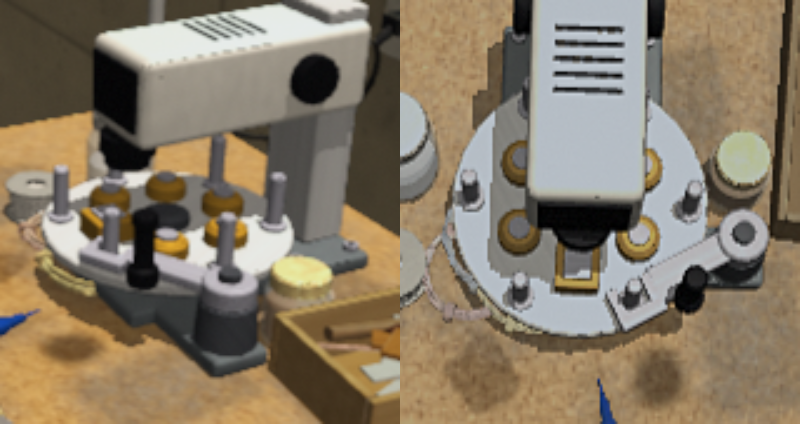

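```bash
python3 -c "
from bench import *
print(job_done())"
```

```text
the job is handed in; nothing more can be done
None
```

The turret is one click clockwise on, with the square holder in front under the lens, and the brace is swung in with its fork round the front right pin. I handed the job in at about 14 s of the 51 s allowed. The arm was backed off and the wrist force was near zero.

I gripped the front right pin with the hand leaned back 38° and carried it 60° round to front left. Then I gripped the brace knob and drew it about 90° round its hinge.

- **Turret:** the last readings put the square holder at about (0.684 to 0.687, 0.115) m, against an expected (0.684, 0.116). The driving pin is at front left, within about 5 mm. After the turn the pins lined up with the head to about 1°, which is as fine as I could measure. I took that, and the turret being free after release, to mean it sits in its click.
- **Brace:** pushing 4–5 mm further gave only about 2.5 mm of movement, and the reading rose to about 27 N, so I took it to be against its end stop. The last picture shows the fork round the pin. The two cameras put the knob on average about 4 mm from its computed seated place, and they differ from each other by about 8 mm.
- **Surroundings:** the scale, file, spool and small jar read the same as before to within about 1 cm. One top-camera reading of the large jar was wrong (it fell on the stand). The side camera shows the jar unmoved. I saw no contact with the head.
- **Starting angle:** the turret seems to have started about 2° off its click.

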